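# Open the push-and-turn plant-food bottle

### The arm

A 6-joint arm with a two-finger parallel gripper is mounted at the origin on a cart in front of the work surface, level with it; the furniture and walls round the work are solid. World frame = base frame: x ahead of the robot, y to its left, z up, the work surface at z = 0. Lengths are in mm, angles in rad, forces in N, time in s.
With the tool pointing down it reaches from about 325 to 775 mm from the base axis. Payload 9.3 kg.
Tool frame: the origin (TCP) lies on the mounting face of the last link; the fingertips stand 173 mm ahead of it and the grasp point (between the pads) lies 155 mm ahead of it (grip_depth is the distance from the TCP to the grasp point, in mm); z points along the fingers, y is the line along which they close (so a half turn about z gives the same grasp; the last joint's range is limited). The gripper opens to 85 mm and grips with 20 to 120 N. Pads are 22 mm wide; open, the fingers measure 114 mm over their backs; the gripper's body (76 mm by 85 mm) begins 54 mm behind the grasp point. The pads swing forward as they close: fully open they stand 13 mm farther back than shut.
Start: joints at [1.169, 0.259, 0.021, 1.334, 0, 1.418], TCP at [135.434, 533.062, 404.679] pointing down, gripper open.
Joint ranges: [-3.04, 3.04], [-0.91, 1.82], [-1.04, 1.36], [-1.92, 1.95], [-1.52, 1.45], [-3.14, 3.14]. Speed limits (rad/s): [2.22, 2.22, 2.79, 3.14, 3.14, 3.14].

### API

Orientations are given as [roll, pitch, yaw] about the fixed x, y, z axes, in that order (R = Rz(yaw) Ry(pitch) Rx(roll)).
In Python, from bench import read_state, camera, sign_off, boxes_of, grip_depth gives the robot as it stands.
- The arm moves only by the tool step_arm, never from a script. Its argument "motion" is a list of rows, each an object with "delta_pos": the shift along the tool's x, y, z in m, a list of three; "turn": the turn about the tool's z in degrees; "jaw": the opening in per cent of the stroke, from 0 (shut) to 100 (fully open). A call has 1 to 20 rows; each row is the pose to reach, as a shift and turn from the pose commanded when the call began, along the tool's axes at that moment; what a row does not reach only later rows make up. A row lasts 1/12 s, in which the tool goes at most 41.7 mm and 7.16 degrees, less where a joint would pass 70% of its speed; a pose out of reach is approached as far as the arm can. A call with a gripper value outside its range is refused whole. The fingers move at their own pace and stop on an object; "squeeze" is the grip in N (left out, the last holds). Time passes only in rows, so rows that repeat a pose let the fingers close. It gives the time, the measured TCP pose, the force, the opening and the grip force at its end, in the units of the state.
- read_state(): the state, without advancing time (a new reading comes with each control period).
- camera(name): name is "scene" or "top" or "wrist"; returns a dict with "img" (420x560x3 uint8, red, green, blue), "K" (3x3 intrinsics, pixels), "camera_from_world" (4x4, takes a point from world to camera coordinates); the wrist camera has in their place "hand_eye" (4x4, takes a point from camera to tool coordinates, whose origin is the TCP and whose axes are the flange's). Camera axes: x right, y down, z forward; pixel columns grow to the right and rows downward; lengths in mm; the calibration is good to about 2 mm. A picture is of the moment at which its call begins: read the wrist's pose just before it. There is no depth.
- sign_off(): hands the job in; it is judged then, once.
Trained networks look in a picture, given as the dict that the camera call returned (one of the last four; its "shot" number tells which), for a name from the list of things; names that differ only in an ending like _2 or _b are one class to them, and where a whole thing is asked for, a point or a joint stands for the part that bears it (a point fixed in the world has none). Each returns a list of dicts, best first, with "p" (0 to 1); they miss things now and then, are a little off and sometimes report something else, mostly with a low value. They report only what shows in the picture. A call takes as long as a camera call. They do not tell look-alikes from the thing itself.
- boxes_of(picture, label): "at" ([column, row] as shares, 0 to 1, of the picture: columns of its width, rows of its height, amid what is visible of it).
The state is a dict: "time": time; "joints": joint angles; "qd": joint speeds; "effort": joint torques, N m; "eef_pos": TCP position; "tool_rot": TCP orientation; "force": force on the tool from outside, world axes, zero at the start; "torque": the same for the moment, N m; "finger_gap": finger opening in mm; "grasp_force": force on a finger pad.
Only numpy, scipy, OpenCV 4.12 (cv2) and the standard library are available. Lean on these libraries where they do the work, as an engineer would, in place of code of your own. Each camera call takes 0.05 s, during which the arm holds its last target. There are 200 camera calls.

### The job

Lift the square bottle with the safety cap out of the wooden bin and seat it upright, fully home, in the square well of the grey bottle stand, with its cap still on. Then press the cap down, twist it anticlockwise (seen from above) until it comes free, and lift it straight up off the neck. Finish while still holding the cap, level, about 8 cm above its closed height and straight over the mouth of the bottle, which stays seated in the stand; leave the round jar standing in the bin, and do not disturb the teaspoon, dibber and tumbler.

Things in the scene. Friction and masses are not known exactly. Their poses are not given: they have to be found in the camera images.
- bottle: White square plastic bottle: body 60 x 60 x 70 mm tall, round shoulder narrowing from radius 28 mm at z 70 to 17 mm at z 81. Loose, 0.15 to 0.31 kg. Origin: centre of the underside, z up, x and y square to its faces (paper labels on -x, +x). Starts upright in the bin, cap locked on, 118.5 mm tall in all; it can be lifted by the locked cap.
- mouth (a point): Centre of the bottle's neck top, 108 mm above its origin, frame as the bottle's. The neck is 41 mm over three bayonet tracks. A spring disc in it pushes the cap up into its lock with 5 N, plus 1 N per mm pressed. The cap's lugs leave the tracks only between 50 and 72 degrees of turn, best 61; then a stop blocks further turning.
- cap: White round ribbed safety cap, 50 mm diameter, 27.5 mm tall, 30 g, three inner lugs. Origin: centre of its lower rim, z up. Locked: origin 91 mm above the bottle's, x along the bottle's x (3 degrees play). Pushed down at least 4.5 mm (10 N; bottoms at 6.5 mm, 11.5 N) it turns anticlockwise from above about 61 degrees, then lifts straight off. Grip from above at any yaw.
- cap_top (a point): Centre of the cap's flat closed top, 27.5 mm above the cap's origin.
- stand: Grey plastic bottle stand screwed to the worktop, 94 x 94 x 38 mm with small ears on its y sides. Origin: centre of the underside, z up, x and y along its sides. Square well in its top 64 x 64 mm (2 mm play per side; 4 mm chamfer at the mouth), 30 mm deep, floor 8 mm above the origin. Takes the bottle at any quarter turn and keeps it from turning.
- bin: Open wooden bin, fixed, 150 (x) x 200 (y) x 60 mm tall, walls and floor 5 mm. Origin: centre of the underside. The bottle and the jar stand side by side in it along its y axis, about 90 mm apart, in either order.
- jar: Short round white jar with a plain lid, 54 mm diameter, 68 mm tall, loose, standing in the bin. Origin: centre of the underside. Not to be used; leave it standing in the bin.
- teaspoon: Metal teaspoon 135 x 29 x 10 mm lying loose between bin and stand, long axis x, origin at the centre of its underside. Bystander.
- dibber: Wooden dibber 134 x 26 x 26 mm lying loose behind the teaspoon, long axis is its y, origin at the centre of its underside. Bystander.
- tumbler: Glass tumbler 81 mm diameter, 92 mm tall, loose at the back. Origin: centre of the underside. Bystander.
There are look-alikes about, which are no part of the job. What is shaped like the cap but black or blue is not meant.

How it is judged (in metres and radians):
On the way, in this order (a step that is already met when the one before it is completed fails the run):
1. the bottle is lifted clear of the bin with its cap still on (z of bottle in the frame of bin above 0.065 m and horizontal distance between cap and bottle below 0.006 m and z of cap in the frame of bottle below 0.094 m), for 0.1 s.
2. the bottle is seated upright on the floor of the stand's well, cap still on and locked (not turned) (z of bottle in the frame of stand between 0.004 and 0.0115 m and horizontal distance between bottle and stand below 0.005 m and angle between bottle's own z axis and vertical below 0.06 rad and horizontal distance between cap and bottle below 0.006 m and z of cap in the frame of bottle below 0.094 m and angle between the x axis of cap and the x axis of bottle, either way round below 0.2 rad), for 0.1 s.
3. the cap, pushed down, is turned out of its lock (z of bottle in the frame of stand between 0.004 and 0.0115 m and horizontal distance between bottle and stand below 0.005 m and angle between bottle's own z axis and vertical below 0.06 rad and angle between the x axis of cap and the x axis of bottle, either way round above 0.3 rad and z of cap in the frame of bottle below 0.0885 m and horizontal distance between cap and bottle below 0.006 m), for 0.1 s.
At the end, for the whole second after the job is handed in: Bottle upright in the well (within 3.5 mm of its floor, 5 mm of its centre, tilt under 0.06 rad). Fingers alone hold the cap (over 2 N, not touching the bottle), level within 0.3 rad, 45 to 140 mm above its closed height, within 30 mm of the bottle axis, at rest. Jar stands in the bin (z of bottle in the frame of stand between 0.004 and 0.0115 m and horizontal distance between bottle and stand below 0.005 m and angle between bottle's own z axis and vertical below 0.06 rad and z of cap in the frame of bottle between 0.136 and 0.231 m and horizontal distance between cap and bottle below 0.03 m and angle between cap's own z axis and vertical below 0.3 rad and contact force between the fingers and cap above 2 N and contact force between each of cap, the fingers and bottle below 0.05 N and linear speed of each of cap, bottle below 0.02 m/s and z of jar in the frame of bin below 0.012 m and angle between jar's own z axis and vertical below 0.2 rad); the arm keeps its last pose, push and grip.
It fails at once if the jar is knocked over or taken out of the bin (angle between jar's own z axis and vertical above 0.6 rad or z of jar in the frame of bin above 0.03 m).
It fails at once if the teaspoon, dibber or tumbler is moved more than 3 cm or the tumbler is tipped (distance of any of teaspoon, dibber, tumbler from where it was at the start of the episode above 0.03 m or angle between tumbler's own z axis and vertical above 0.4 rad).
It also fails if it takes over 48 s, if anything falls off the work surface, if the arm or the gripper's body presses on something with over 40 N, if the wrist force passes 120 N, or if a joint passes its speed limit or range.

## Working session

There is one attempt and no reset: what is moved stays moved. The work goes in short steps, Python scripts to look and compute and a tool call to move; the robot and the scene stay as the last step left them, time stands still between calls to the robot, and variables do not carry over. Pictures are saved under pics/ and viewed, at most 10 in all, crops included, and the job is handed in when it is done.

Besides the shell and the picture viewer there is one more tool, called after "Emit:" in YAML: its name, and indented under it one key for each argument. step_arm: Moves the arm, as the interface text tells. Its arguments: {"type":"object","properties":{"motion":{"type":"array"},"squeeze":{"type":"number"}},"required":["motion"]}

```bash
mkdir -p pics
cat > h.py <<'E'
import numpy as np, cv2
from bench import *
from scipy.spatial.transform import Rotation as R
def save(c,n): cv2.imwrite(f'pics/{n}.png',c['img'][:,:,::-1])
def cfw(c,s=None):
    if 'camera_from_world' in c: return np.array(c['camera_from_world'])
    T=np.eye(4);T[:3,:3]=R.from_euler('xyz',s['tool_rot']).as_matrix();T[:3,3]=s['eef_pos']
    return np.linalg.inv(T@np.array(c['hand_eye']))
def back(c,px,z,s=None):
    M=np.linalg.inv(cfw(c,s));d=M[:3,:3]@np.linalg.inv(c['K'])@[px[0],px[1],1];o=M[:3,3]
    return o+d*(z-o[2])/d[2]
def proj(c,P,s=None):
    p=cfw(c,s)@[*P,1];q=np.array(c['K'])@p[:3];return q[:2]/q[2]
E
python3 - <<'E'
from h import *
s=read_state();print(s)
ims=[]
for n in['top','scene']:
    c=camera(n);save(c,n+'0');ims.append(c['img'])
    for l,z in[('cap',110),('bottle',60),('stand',38),('bin',30),('jar',68),('teaspoon',5),('dibber',13),('tumbler',92)]:
        for b in boxes_of(c,l)[:4]:
            px=np.array(b['at'])*[560,420];print(n,l,round(b['p'],2),px.round(),back(c,px,z).round())
E
```

```text
{'time': 0.0, 'joints': array([ 1.16936869e+00,  2.59214799e-01,  2.07882039e-02,  1.33368661e+00,
       -2.20859298e-05,  1.41820545e+00]), 'qd': array([ 0.00120047, -0.00043024,  0.0012965 , -0.00195629, -0.00136735,
       -0.00024068]), 'effort': array([-2.11001403e-03, -5.55642021e+01,  3.44523883e+01,  1.36976328e-02,
       -1.49485609e-04, -2.62570535e-05]), 'eef_pos': array([135.4404887 , 533.02615219, 404.0641336 ]), 'tool_rot': array([-3.14028772e+00, -1.78335611e-04,  2.89275579e+00]), 'force': array([-0.05805961, -0.72849869, -0.55030021]), 'torque': array([-0.00474557,  0.0097425 ,  0.00478651]), 'grasp_force': 0.0, 'finger_gap': 85.44199838250135}
top cap 0.88 [345. 264.] [ 436. -129.  110.]
top cap 0.79 [241. 242.] [467.  75. 110.]
top cap 0.65 [368. 336.] [ 303. -175.  110.]
top bottle 0.79 [333. 273.] [ 421. -111.   60.]
top bottle 0.43 [359. 249.] [ 474. -163.   60.]
top stand 0.72 [176. 238.] [478. 222.  38.]
top bin 0.75 [359. 249.] [ 478. -169.   30.]
top jar 0.73 [375. 245.] [ 482. -194.   68.]
top jar 0.28 [304. 134.] [716. -39.  68.]
top teaspoon 0.87 [280. 263.] [440.  -1.   5.]
top dibber 0.61 [274. 193.] [593.  21.  13.]
top tumbler 0.77 [303. 134.] [705. -35.  92.]
top tumbler 0.44 [178. 238.] [471. 206.  92.]
scene cap 0.91 [277. 236.] [ 430. -127.  110.]
scene cap 0.66 [236. 320.] [ 253. -269.  110.]
scene cap 0.57 [245. 221.] [405. -49. 110.]
scene bottle 0.79 [277. 259.] [ 424. -137.   60.]
scene bottle 0.22 [277. 235.] [470. -71.  60.]
scene stand 0.71 [219. 196.] [463. 180.  38.]
scene stand 0.52 [323. 276.] [ 482. -210.   38.]
scene bin 0.74 [346. 197.] [741.  -3.  30.]
scene bin 0.72 [305. 280.] [ 453. -193.   30.]
scene jar 0.68 [325. 277.] [ 462. -238.   68.]
scene teaspoon 0.72 [253. 244.] [447.  -6.   5.]
scene tumbler 0.63 [347. 200.] [660. -85.  92.]
```

View pics/top0.png

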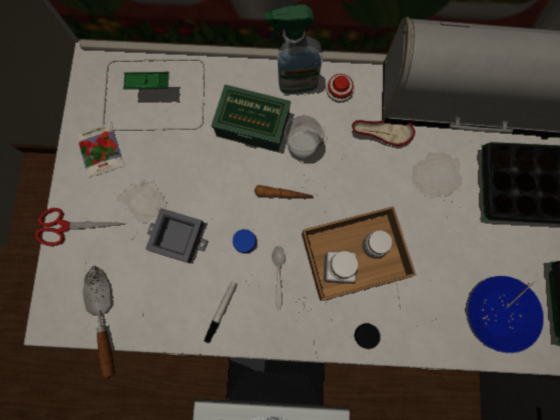

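View pics/scene0.png

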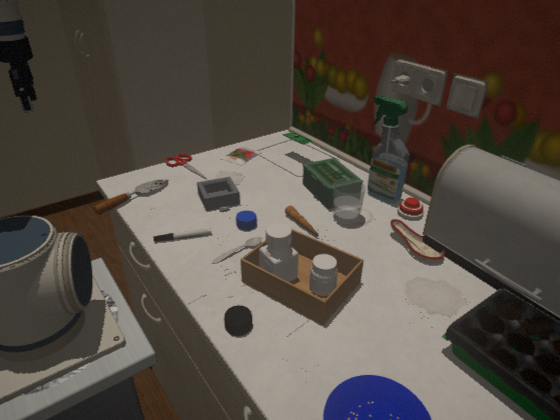

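The scene holds three cap-shaped things: white on the bottle at top (343,265), blue at (244,241) and black at (367,336). The white one on the square body fits. The jar is at (377,243), the stand at (177,236). I'll confirm this in an enlarged crop and compute the move above the stand.

```bash
cat >> h.py <<'E'
def delta(p,s):
    return (R.from_euler('xyz',s['tool_rot']).as_matrix().T@(np.array(p)-s['eef_pos'])).round(1)
E
python3 - <<'E'
from h import *
s=read_state();c=camera('top');im=c['img'][190:350,220:430,::-1]
cv2.imwrite('pics/crop.png',cv2.resize(im,None,fx=3.5,fy=3.5,interpolation=cv2.INTER_CUBIC))
w=camera('wrist');print(w['K'],np.round(w['hand_eye'],3))
print('bottle cap top',back(c,(343,264),123.5),'jar top',back(c,(378,243),73))
print('stand corners',[back(c,p,38)[:2].round() for p in[(162,211),(207,222),(193,262),(148,249)]])
print('bin corners',[back(c,p,60)[:2].round() for p in[(303,250),(391,209),(412,277),(323,298)]])
print(delta((440,210,404),s))
E
```

```text
[[328.76407989   0.         280.13610405]
 [  0.         328.76407989 211.2680072 ]
 [  0.           0.           1.        ]] [[ 0.    -0.965 -0.263 67.525]
 [ 1.     0.     0.     0.613]
 [-0.    -0.263  0.965 30.986]
 [ 0.     0.     0.     1.   ]]
bottle cap top [ 433.50772762 -123.20983369  123.5       ] jar top [ 485.33568238 -200.27480952   73.        ]
stand corners [array([535., 258.]), array([516., 159.]), array([429., 181.]), array([452., 279.])]
bin corners [array([464., -48.]), array([ 561., -230.]), array([ 421., -273.]), array([369., -93.])]
[-374.7 -238.1    0.7]
```

View pics/crop.png

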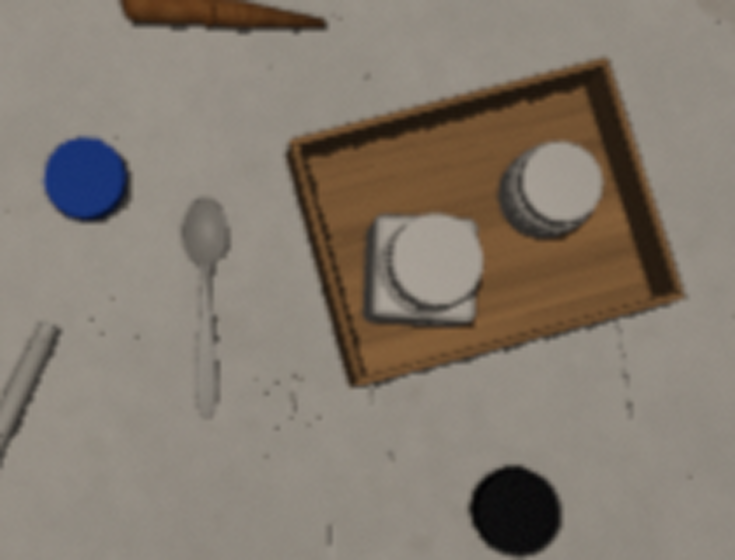

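The crop shows the white cap on a square body at crop (437,260), the jar at (560,183), and the blue and black look-alikes outside the bin. The white cap is the target. I'll look over the stand first.

Emit:
step_arm:
  motion:
    - {"delta_pos": [-0.414,-0.219,0],"turn": 0,"jaw": 100}
    - {"delta_pos": [-0.414,-0.219,0],"turn": 0,"jaw": 100}
    - {"delta_pos": [-0.414,-0.219,0],"turn": 0,"jaw": 100}
    - {"delta_pos": [-0.414,-0.219,0],"turn": 0,"jaw": 100}
    - {"delta_pos": [-0.414,-0.219,0],"turn": 0,"jaw": 100}
    - {"delta_pos": [-0.414,-0.219,0],"turn": 0,"jaw": 100}
    - {"delta_pos": [-0.414,-0.219,0],"turn": 0,"jaw": 100}
    - {"delta_pos": [-0.414,-0.219,0],"turn": 0,"jaw": 100}
    - {"delta_pos": [-0.414,-0.219,0],"turn": 0,"jaw": 100}
    - {"delta_pos": [-0.414,-0.219,0],"turn": 0,"jaw": 100}
    - {"delta_pos": [-0.414,-0.219,0],"turn": 0,"jaw": 100}
    - {"delta_pos": [-0.414,-0.219,0],"turn": 0,"jaw": 100}
    - {"delta_pos": [-0.414,-0.219,0],"turn": 0,"jaw": 100}
    - {"delta_pos": [-0.414,-0.219,0],"turn": 0,"jaw": 100}
    - {"delta_pos": [-0.414,-0.219,0],"turn": 0,"jaw": 100}

```text
time: 2.25
eef_pos: [482.1, 219.4, 404.7]
tool_rot: [3.142, -0.0, 2.893]
force: [-0.1, -0.0, 0.8]
finger_gap: 85.4
grasp_force: 0.0
```

Run:
```python
from h import *
s=read_state();c=camera('wrist');save(c,'stand');print(s['time'],s['eef_pos'],s['tool_rot'],s['joints'])
np.save('stand_s.npy',dict(eef_pos=s['eef_pos'],tool_rot=s['tool_rot']),allow_pickle=True);np.save('K.npy',dict(K=c['K'],hand_eye=c['hand_eye'],img=c['img']),allow_pickle=True)
```

```text
2.25 [482.07512159 219.38088538 404.70728915] [ 3.14154001e+00 -4.46112736e-04  2.89324103e+00] [ 2.68501198e-01  2.23889528e-01 -2.54510189e-02  1.32181761e+00
  2.66210147e-04  5.16852783e-01]
```

View pics/stand.png

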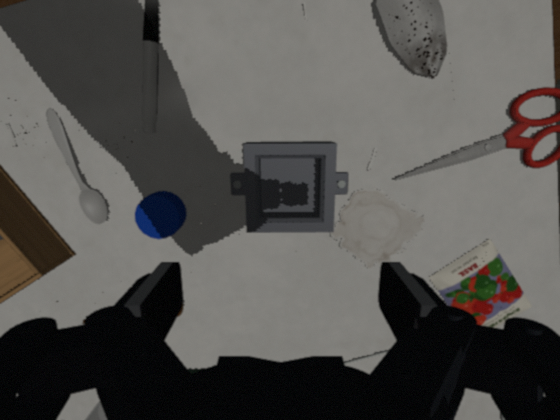

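The stand's rim spans roughly (244..336, 142..232), nearly square to the image, with the blue cap at (160,214). I'll enlarge it to fit the corners.

Run:
```python
from h import *
c=np.load('K.npy',allow_pickle=True).item()
im=c['img'][130:245,225:360,::-1]
cv2.imwrite('pics/standc.png',cv2.resize(cv2.convertScaleAbs(im,alpha=1.8),None,fx=5,fy=5,interpolation=cv2.INTER_CUBIC))
```

```text
(no output)
```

View pics/standc.png

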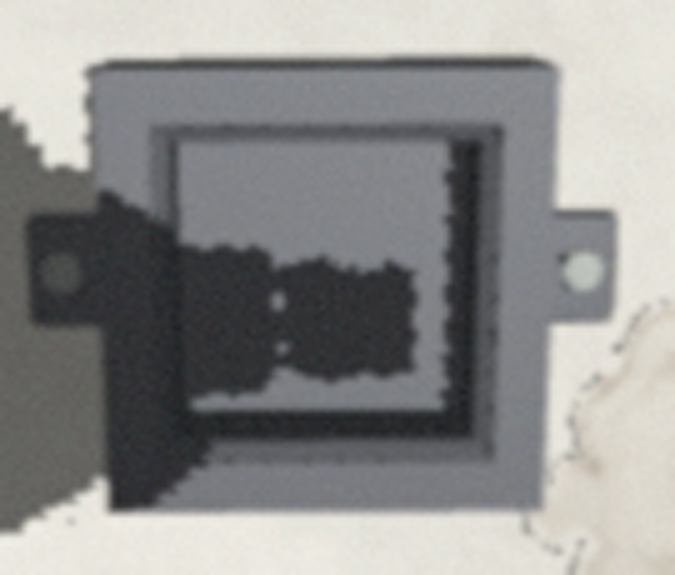

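Run:
```python
from h import *
c=np.load('K.npy',allow_pickle=True).item();s=np.load('stand_s.npy',allow_pickle=True).item()
for q in ([(95,68),(556,66),(542,508),(110,510)],[(150,126),(503,126),(494,460),(162,461)]):
    P=np.array([back(c,(225+x/5-.4,130+y/5-.4),38,s) for x,y in q])[:,:2]
    print(P.round(1),P.mean(0),np.linalg.norm(P-np.roll(P,1,0),axis=1))
    e=[P[1]-P[0],P[2]-P[3],P[3]-P[0],P[2]-P[1]];print([np.degrees(np.arctan2(v[1],v[0])).round(1) for v in e])
print(delta((440,-123,404),s))
```

```text
[[427.8 196.1]
 [450.1 285.8]
 [540.8 264. ]
 [518.4 173.7]] [484.26511448 229.89819104] [93.35313191 92.36260538 93.30683811 92.98697581]
[np.float64(76.0), np.float64(76.1), np.float64(-13.9), np.float64(-13.5)]
[[441.6 203.8]
 [459.1 273. ]
 [527.7 256.2]
 [510.5 187.5]] [484.7275401  230.11359465] [70.82741623 71.38561139 70.60317342 70.88440881]
[np.float64(75.8), np.float64(76.0), np.float64(-13.3), np.float64(-13.7)]
[ -43.4 -342.2    0.7]
```

Emit:
step_arm:
  motion:
    - {"delta_pos": [-0.038,-0.344,0],"turn": 0,"jaw": 100}
    - {"delta_pos": [-0.038,-0.344,0],"turn": 0,"jaw": 100}
    - {"delta_pos": [-0.038,-0.344,0],"turn": 0,"jaw": 100}
    - {"delta_pos": [-0.038,-0.344,0],"turn": 0,"jaw": 100}
    - {"delta_pos": [-0.038,-0.344,0],"turn": 0,"jaw": 100}
    - {"delta_pos": [-0.038,-0.344,0],"turn": 0,"jaw": 100}
    - {"delta_pos": [-0.038,-0.344,0],"turn": 0,"jaw": 100}
    - {"delta_pos": [-0.038,-0.344,0],"turn": 0,"jaw": 100}
    - {"delta_pos": [-0.038,-0.344,0],"turn": 0,"jaw": 100}
    - {"delta_pos": [-0.038,-0.344,0],"turn": 0,"jaw": 100}
    - {"delta_pos": [-0.038,-0.344,0],"turn": 0,"jaw": 100}
    - {"delta_pos": [-0.038,-0.344,0],"turn": 0,"jaw": 100}

```text
time: 3.3
eef_pos: [434.8, -122.5, 404.9]
tool_rot: [3.141, 0.0, 2.894]
force: [-0.2, 0.2, -1.0]
finger_gap: 85.5
grasp_force: 0.0
```

Run:
```python
from h import *
s=read_state();c=camera('wrist');print(s['time'],s['eef_pos'],s['tool_rot'],s['joints'])
np.save('stand_s.npy',dict(eef_pos=s['eef_pos'],tool_rot=s['tool_rot']),allow_pickle=True);np.save('K.npy',dict(K=c['K'],hand_eye=c['hand_eye'],img=c['img']),allow_pickle=True)
cv2.imwrite('pics/bot.png',cv2.resize(c['img'][120:320,180:420,::-1],None,fx=3,fy=3,interpolation=cv2.INTER_CUBIC))
for l in('cap','bottle'):
  for b in boxes_of(c,l)[:3]:
    px=np.array(b['at'])*[560,420];print(l,b['p'],px,back(c,px,123.5,s))
```

```text
3.3 [ 434.79882387 -122.52065911  404.87826659] [3.14129547e+00 2.31307290e-04 2.89431703e+00] [-4.60896492e-01  9.06387415e-02 -1.89353117e-01  1.29064142e+00
  3.39462320e-04 -2.13620874e-01]
cap 0.69 [468.72  181.902] [448.52465464  24.75324599 123.5       ]
cap 0.66 [278.488 206.682] [ 431.76774924 -122.28005298  123.5       ]
cap 0.62 [181.72   72.786] [ 320.1329006  -164.64747778  123.5       ]
bottle 0.79 [280.616 169.092] [ 403.46971467 -113.43046506  123.5       ]
bottle 0.42 [549.808 155.4  ] [443.1273478   86.10415564 123.5       ]
```

View pics/bot.png

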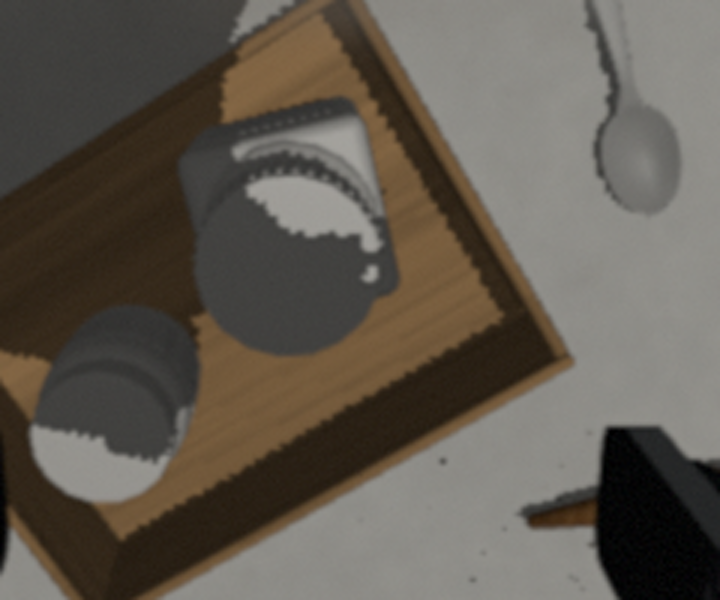

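The image shows the white cap's circle centred at crop (290,263), full pixel (276.7,207.7), with radius 31.6 px as expected for 50 mm. The body's right top edge runs (365,118) to (398,275) and the jar is at lower left. I'll check the yaw with a projected overlay.

Run:
```python
from h import *
c=np.load('K.npy',allow_pickle=True).item();s=np.load('stand_s.npy',allow_pickle=True).item()
C=back(c,(276.7-.3,207.7-.3),123.5,s);print('cap',C)
f=lambda x,y,z:back(c,(180+x/3,120+y/3),z,s)[:2]
a,b=f(370,150,75),f(395,265,75);v=b-a;print('right',np.degrees(np.arctan2(v[1],v[0]))%90)
a,b=f(245,122,5),f(340,100,5);v=b-a;print('near bottom',np.degrees(np.arctan2(v[1],v[0]))%90)
im=cv2.resize(c['img'][120:320,180:420,::-1],None,fx=3,fy=3,interpolation=cv2.INTER_CUBIC);ims=[]
for yaw in(-3,2,7):
    o=cv2.convertScaleAbs(im,alpha=1.8)
    for z in(5,75):
        P=[C[:2]+R.from_euler('z',yaw,degrees=True).apply([x,y,0])[:2] for x,y in((-30,-30),(30,-30),(30,30),(-30,30))]
        q=np.array([(proj(c,(*p,z),s)-[180,120])*3 for p in P]).astype(int);cv2.polylines(o,[q],True,(0,0,255) if z==5 else (0,255,0),1)
    q=np.array([(proj(c,(C[0]+25*np.cos(t),C[1]+25*np.sin(t),123.5),s)-[180,120])*3 for t in np.linspace(0,6.28,40)]).astype(int);cv2.polylines(o,[q],True,(255,0,0),1)
    ims.append(o[60:380,150:416])
cv2.imwrite('pics/ov.png',np.hstack(ims))
```

```text
cap [ 431.93126437 -124.01640416  123.5       ]
right 89.09801453889374
near bottom 88.77434722370128
```

View pics/ov.png

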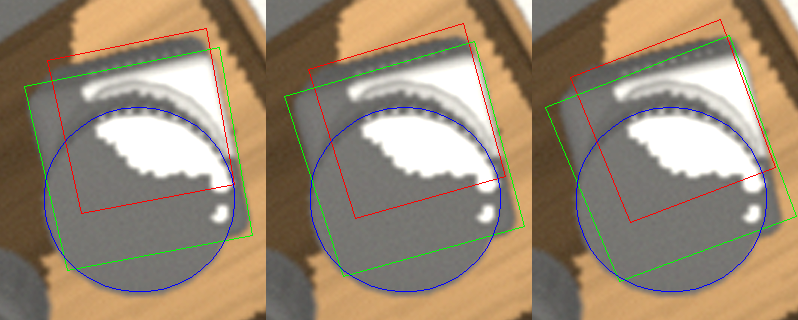

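Yaw is about -1° (between the first two overlays) and the circle fits. I'll descend and grip the cap.

Emit:
step_arm:
  motion:
    - {"delta_pos": [0.002,-0.002,0.035],"turn": 0,"jaw": 100}
    - {"delta_pos": [0.002,-0.002,0.07],"turn": 0,"jaw": 100}
    - {"delta_pos": [0.002,-0.002,0.1],"turn": 0,"jaw": 100}
    - {"delta_pos": [0.002,-0.002,0.125],"turn": 0,"jaw": 100}
    - {"delta_pos": [0.002,-0.002,0.142],"turn": 0,"jaw": 100}
    - {"delta_pos": [0.002,-0.002,0.142],"turn": 0,"jaw": 100}
    - {"delta_pos": [0.002,-0.002,0.142],"turn": 0,"jaw": 50}
    - {"delta_pos": [0.002,-0.002,0.142],"turn": 0,"jaw": 40}
    - {"delta_pos": [0.002,-0.002,0.142],"turn": 0,"jaw": 20}
    - {"delta_pos": [0.002,-0.002,0.142],"turn": 0,"jaw": 0}
    - {"delta_pos": [0.002,-0.002,0.142],"turn": 0,"jaw": 0}
    - {"delta_pos": [0.002,-0.002,0.142],"turn": 0,"jaw": 0}
    - {"delta_pos": [0.002,-0.002,0.142],"turn": 0,"jaw": 0}
  squeeze: 60

```text
time: 4.53
eef_pos: [432.9, -125.5, 263.5]
tool_rot: [-3.141, 0.002, 2.893]
force: [1.5, -0.1, 5.8]
finger_gap: 48.2
grasp_force: 60.8
```

Emit:
step_arm:
  motion:
    - {"delta_pos": [0,0,-0.015],"turn": 0,"jaw": 0}
    - {"delta_pos": [0,0,-0.04],"turn": 0,"jaw": 0}
    - {"delta_pos": [0,0,-0.07],"turn": 0,"jaw": 0}
    - {"delta_pos": [0,0,-0.1],"turn": 0,"jaw": 0}
    - {"delta_pos": [0,0,-0.12],"turn": 0,"jaw": 0}
    - {"delta_pos": [0,0,-0.12],"turn": 0,"jaw": 0}
    - {"delta_pos": [0,0,-0.12],"turn": 0,"jaw": 0}

```text
time: 5.12
eef_pos: [432.4, -125.3, 383.1]
tool_rot: [-3.141, 0.001, 2.893]
force: [-0.6, 0.1, -2.6]
finger_gap: 48.3
grasp_force: 63.5
```

Run:
```python
from h import *
s=read_state();print({k:np.round(s[k],3) for k in('time','eef_pos','tool_rot','force','joints','finger_gap')})
print(delta((484.5,230,383),s))
```

```text
{'time': np.float64(5.117), 'eef_pos': array([ 432.396, -125.328,  383.147]), 'tool_rot': array([-3.141e+00,  1.000e-03,  2.893e+00]), 'force': array([-0.64 ,  0.101, -2.591]), 'joints': array([-0.469,  0.096, -0.239,  1.234,  0.   , -0.22 ]), 'finger_gap': np.float64(48.328)}
[ 37.  357.2  -0. ]
```

Emit:
step_arm:
  motion:
    - {"delta_pos": [0.003,0.025,0],"turn": 1,"jaw": 0}
    - {"delta_pos": [0.006,0.06,0],"turn": 3,"jaw": 0}
    - {"delta_pos": [0.01,0.098,0],"turn": 5,"jaw": 0}
    - {"delta_pos": [0.014,0.137,0],"turn": 7,"jaw": 0}
    - {"delta_pos": [0.018,0.176,0],"turn": 9,"jaw": 0}
    - {"delta_pos": [0.022,0.215,0],"turn": 11,"jaw": 0}
    - {"delta_pos": [0.026,0.254,0],"turn": 13,"jaw": 0}
    - {"delta_pos": [0.03,0.293,0],"turn": 13,"jaw": 0}
    - {"delta_pos": [0.034,0.325,0],"turn": 13,"jaw": 0}
    - {"delta_pos": [0.037,0.347,0],"turn": 13,"jaw": 0}
    - {"delta_pos": [0.037,0.357,0],"turn": 13,"jaw": 0}
    - {"delta_pos": [0.037,0.357,0],"turn": 13,"jaw": 0}
    - {"delta_pos": [0.037,0.357,0],"turn": 13,"jaw": 0}
    - {"delta_pos": [0.037,0.357,0],"turn": 13,"jaw": 0}

```text
time: 6.28
eef_pos: [484.4, 228.9, 381.9]
tool_rot: [-3.14, -0.001, 2.665]
force: [-0.4, -0.5, -2.4]
finger_gap: 48.5
grasp_force: 63.4
```

Run:
```python
from h import *
s=read_state();print({k:np.round(s[k],3) for k in('time','eef_pos','tool_rot','force','finger_gap')})
c=camera('wrist');t=camera('scene')
a=cv2.resize(c['img'][110:310,180:400],None,fx=2,fy=2,interpolation=cv2.INTER_CUBIC);b=cv2.resize(t['img'][120:220,170:280],None,fx=3.2,fy=4,interpolation=cv2.INTER_CUBIC)
cv2.imwrite('pics/above.png',cv2.convertScaleAbs(np.hstack([a,b])[:,:,::-1],alpha=1.6))
```

```text
{'time': np.float64(6.283), 'eef_pos': array([484.385, 228.906, 381.896]), 'tool_rot': array([-3.140e+00, -1.000e-03,  2.665e+00]), 'force': array([-0.378, -0.474, -2.403]), 'finger_gap': np.float64(48.547)}
```

View pics/above.png

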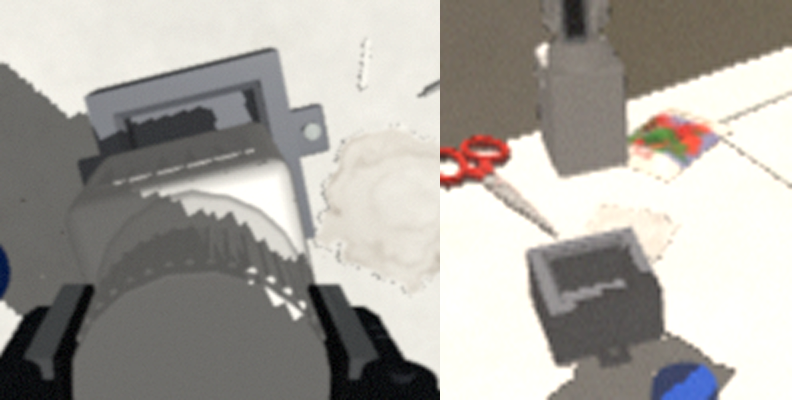

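The bottle's sides are parallel to the stand's and it sits over the well. Lowering.

Emit:
step_arm:
  motion:
    - {"delta_pos": [0,0.001,0.03],"turn": 0,"jaw": 0}
    - {"delta_pos": [0,0.001,0.06],"turn": 0,"jaw": 0}
    - {"delta_pos": [0,0.001,0.075],"turn": 0,"jaw": 0}
    - {"delta_pos": [0,0.001,0.08],"turn": 0,"jaw": 0}
    - {"delta_pos": [0,0.001,0.084],"turn": 0,"jaw": 0}
    - {"delta_pos": [0,0.001,0.088],"turn": 0,"jaw": 0}
    - {"delta_pos": [0,0.001,0.092],"turn": 0,"jaw": 0}
    - {"delta_pos": [0,0.001,0.092],"turn": 0,"jaw": 0}

```text
time: 7.05
eef_pos: [485.1, 230.5, 290.9]
tool_rot: [3.141, 0.001, 2.666]
force: [0.3, -0.1, -2.1]
finger_gap: 48.5
grasp_force: 63.3
```

Emit:
step_arm:
  motion:
    - {"delta_pos": [0,0,0.006],"turn": 0,"jaw": 0}
    - {"delta_pos": [0,0,0.012],"turn": 0,"jaw": 0}
    - {"delta_pos": [0,0,0.017],"turn": 0,"jaw": 0}
    - {"delta_pos": [0,0,0.02],"turn": 0,"jaw": 0}
    - {"delta_pos": [0,0,0.023],"turn": 0,"jaw": 0}
    - {"delta_pos": [0,0,0.025],"turn": 0,"jaw": 0}
    - {"delta_pos": [0,0,0.025],"turn": 0,"jaw": 0}
    - {"delta_pos": [0,0,0.025],"turn": 0,"jaw": 0}

```text
time: 7.72
eef_pos: [485.0, 230.7, 266.2]
tool_rot: [3.141, 0.001, 2.666]
force: [-2.1, -0.6, 5.7]
finger_gap: 48.8
grasp_force: 64.1
```

Upward force rises at the expected height, so the bottle is seated. Pressing the cap.

Emit:
step_arm:
  motion:
    - {"delta_pos": [0,0,0.002],"turn": 0,"jaw": 0}
    - {"delta_pos": [0,0,0.004],"turn": 0,"jaw": 0}
    - {"delta_pos": [0,0,0.0055],"turn": 0,"jaw": 0}
    - {"delta_pos": [0,0,0.0055],"turn": 0,"jaw": 0}
    - {"delta_pos": [0,0,0.0055],"turn": 0,"jaw": 0}
  squeeze: 80

```text
time: 8.13
eef_pos: [485.0, 230.7, 261.4]
tool_rot: [3.141, 0.001, 2.666]
force: [-3.9, -1.9, 11.4]
finger_gap: 47.8
grasp_force: 81.5
```

Emit:
step_arm:
  motion:
    - {"delta_pos": [0,0,0.0012],"turn": 0,"jaw": 0}
    - {"delta_pos": [0,0,0.0012],"turn": 0,"jaw": 0}
    - {"delta_pos": [0,0,0.0012],"turn": -3,"jaw": 0}
    - {"delta_pos": [0,0,0.0012],"turn": -7,"jaw": 0}
    - {"delta_pos": [0,0,0.0012],"turn": -11,"jaw": 0}
    - {"delta_pos": [0,0,0.0012],"turn": -15,"jaw": 0}
    - {"delta_pos": [0,0,0.0012],"turn": -19,"jaw": 0}
    - {"delta_pos": [0,0,0.0012],"turn": -23,"jaw": 0}
    - {"delta_pos": [0,0,0.0012],"turn": -27,"jaw": 0}
    - {"delta_pos": [0,0,0.0012],"turn": -30,"jaw": 0}
    - {"delta_pos": [0,0,0.0012],"turn": -30,"jaw": 0}

```text
time: 9.05
eef_pos: [485.0, 230.7, 260.9]
tool_rot: [3.141, 0.003, -3.09]
force: [-4.5, -2.3, 17.3]
finger_gap: 48.2
grasp_force: 81.9
```

Run:
```python
from h import *
s=read_state();print({k:np.round(s[k],2) for k in('time','eef_pos','tool_rot','force','torque','joints','finger_gap')})
```

```text
{'time': np.float64(9.05), 'eef_pos': array([485.03, 230.73, 260.89]), 'tool_rot': array([ 3.14,  0.  , -3.09]), 'force': array([-4.5 , -2.31, 17.27]), 'torque': array([-0.36,  1.01,  0.1 ]), 'joints': array([ 0.29,  0.32, -0.28,  0.97, -0.  ,  0.24]), 'finger_gap': np.float64(48.23)}
```

Emit:
step_arm:
  motion:
    - {"delta_pos": [0,0,0],"turn": -4,"jaw": 0}
    - {"delta_pos": [0,0,0],"turn": -8,"jaw": 0}
    - {"delta_pos": [0,0,0],"turn": -12,"jaw": 0}
    - {"delta_pos": [0,0,0],"turn": -16,"jaw": 0}
    - {"delta_pos": [0,0,0],"turn": -20,"jaw": 0}
    - {"delta_pos": [0,0,0],"turn": -24,"jaw": 0}
    - {"delta_pos": [0,0,0],"turn": -28,"jaw": 0}
    - {"delta_pos": [0,0,0],"turn": -31,"jaw": 0}
    - {"delta_pos": [0,0,0],"turn": -33,"jaw": 0}
    - {"delta_pos": [0,0,0],"turn": -33,"jaw": 0}
    - {"delta_pos": [0,0,0],"turn": -33,"jaw": 0}

```text
time: 9.97
eef_pos: [485.1, 230.5, 260.9]
tool_rot: [-3.14, 0.002, -2.518]
force: [-3.4, -4.0, 16.5]
finger_gap: 47.8
grasp_force: 82.0
```

Run:
```python
from h import *
s=read_state();print({k:np.round(s[k],2) for k in('time','eef_pos','tool_rot','force','torque','joints','finger_gap')})
```

```text
{'time': np.float64(9.97), 'eef_pos': array([485.09, 230.54, 260.91]), 'tool_rot': array([-3.14,  0.  , -2.52]), 'force': array([-3.43, -4.01, 16.52]), 'torque': array([-0.62,  0.94,  0.02]), 'joints': array([ 0.29,  0.32, -0.28,  0.97, -0.  , -0.34]), 'finger_gap': np.float64(47.77)}
```

Turned 63° without meeting the stop. Lifting slowly at first.

Emit:
step_arm:
  motion:
    - {"delta_pos": [0,0,-0.003],"turn": 0,"jaw": 0}
    - {"delta_pos": [0,0,-0.006],"turn": 0,"jaw": 0}
    - {"delta_pos": [0,0,-0.009],"turn": 0,"jaw": 0}
    - {"delta_pos": [0,0,-0.012],"turn": 0,"jaw": 0}
    - {"delta_pos": [0,0,-0.015],"turn": 0,"jaw": 0}
    - {"delta_pos": [0,0,-0.015],"turn": 0,"jaw": 0}
    - {"delta_pos": [0,0,-0.015],"turn": 0,"jaw": 0}

```text
time: 10.55
eef_pos: [485.0, 230.7, 273.9]
tool_rot: [-3.142, 0.0, -2.518]
force: [-0.1, -0.2, 0.8]
finger_gap: 47.8
grasp_force: 82.1
```

The force is near zero, so only the cap is held. Raising it to +80 mm.

Emit:
step_arm:
  motion:
    - {"delta_pos": [0,0,-0.008],"turn": 0,"jaw": 0}
    - {"delta_pos": [0,0,-0.02],"turn": 0,"jaw": 0}
    - {"delta_pos": [0,0,-0.035],"turn": 0,"jaw": 0}
    - {"delta_pos": [0,0,-0.05],"turn": 0,"jaw": 0}
    - {"delta_pos": [0,0,-0.063],"turn": 0,"jaw": 0}
    - {"delta_pos": [0,0,-0.071],"turn": 0,"jaw": 0}
    - {"delta_pos": [0,0,-0.071],"turn": 0,"jaw": 0}
    - {"delta_pos": [0,0,-0.071],"turn": 0,"jaw": 0}
    - {"delta_pos": [0,0,-0.071],"turn": 0,"jaw": 0}
    - {"delta_pos": [0,0,-0.071],"turn": 0,"jaw": 0}
    - {"delta_pos": [0,0,-0.071],"turn": 0,"jaw": 0}

```text
time: 11.47
eef_pos: [484.8, 230.6, 344.2]
tool_rot: [3.141, -0.001, -2.518]
force: [0.4, 0.4, -1.1]
finger_gap: 47.8
grasp_force: 82.2
```

Run:
```python
from h import *
s=read_state();print({k:np.round(s[k],2) for k in('time','eef_pos','tool_rot','force','finger_gap','grasp_force')})
t=camera('scene');w=camera('wrist')
a=cv2.resize(t['img'][100:330,150:390],None,fx=1.74,fy=1.74,interpolation=cv2.INTER_CUBIC)
b=w['img'][:400,100:460]
cv2.imwrite('pics/end.png',cv2.convertScaleAbs(np.hstack([a[:400],b])[:,:,::-1],alpha=1.5))
```

```text
{'time': np.float64(11.47), 'eef_pos': array([484.84, 230.64, 344.25]), 'tool_rot': array([ 3.14, -0.  , -2.52]), 'force': array([ 0.38,  0.39, -1.13]), 'finger_gap': np.float64(47.82), 'grasp_force': np.float64(82.22)}
```

View pics/end.png

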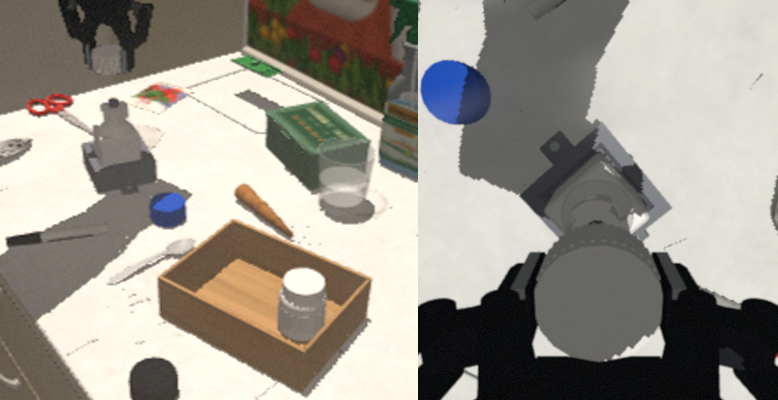

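The bottle sits in the stand with its neck open, at left-panel (115,130). The cap is in the fingers above it at (107,60), and the jar stands in the bin at (302,305). The teaspoon, dibber and tumbler are in place, so I'm signing off.

```bash
python3 -c "
from bench import *
print(sign_off())"
```

```text
the job is handed in; nothing more can be done
None
```

I handed the job in at about 11.5 s. The bottle is seated in the stand and its cap is held about 8 cm above the mouth. The last picture shows the jar, teaspoon, dibber and tumbler where they were; sign-off returned no verdict.

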